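# Discard the warmed cassette

### The arm

A 6-joint arm with a two-finger parallel gripper is mounted at the origin on the work surface. World frame = base frame: x ahead of the robot, y to its left, z up, the work surface at z = 0. Lengths are in mm, angles in rad, forces in N, time in s.
With the tool pointing down it reaches from about 300 to 1000 mm from the base axis. Payload 5.1 kg.
Tool frame: the origin (TCP) lies midway between the tips of the shut fingers; the grasp point (between the pads) lies 19 mm behind it; y points along the fingers, z is the direction in which the jaws open and shut, and the axes are right-handed (so a half turn about y gives the same grasp; the last joint's range is limited). The gripper opens to 95 mm and grips with 3 to 60 N. Pads are 20 mm wide; open, the fingers measure 119 mm over their backs; the gripper's body (75 mm by 180 mm) begins 59 mm behind the grasp point.
Start: joints at [-1.302, 0.124, 1.65, -0, 1.367, -0.083], TCP at [223.95, -610.189, 214.656] pointing down, gripper open.
Joint ranges: [-2.61, 2.61], [-1.02, 2.33], [0.03, 2.71], [-1.35, 4.49], [0.32, 2.68], [-2.91, 2.91]. Speed limits (rad/s): [2.57, 2.57, 3.14, 3.14, 3.14, 3.14].

### API

Orientations are given as a unit quaternion [w, x, y, z].
In Python, from workcell import bot gives the robot as it stands.
- The arm moves only by the tool send_rows, never from a script. Its argument "increments" is a list of rows, each an object of numbers: "dx", "dy", "dz": the shift along the tool's x, y, z in mm; "ax", "ay", "az": the turn, a rotation vector about the tool's x, y, z in degrees; "grip": the finger opening in mm, from 0 to 95.1. A call has 1 to 8 rows; each row shifts and turns the commanded pose from where the row before left it, along the tool's axes as they then stand; what a row does not reach is not made up. A row lasts 1/8 s, in which the tool goes at most 62.5 mm and 10.7 degrees, less where a joint would pass 70% of its speed; a pose out of reach is approached as far as the arm can. A call is refused whole if a number of a shift passes 62.5 or a number of a turn 10.7, either way. A call with a gripper value outside its range is refused whole. The fingers move at their own pace and stop on an object; "grip_force" is the grip in N (left out, the last holds). Time passes only in rows, so rows that do not move let the fingers close. It gives the time, the measured TCP pose, the force and the opening at its end, in the units of the state.
- bot.get_state(): the state, without advancing time (a new reading comes with each control period).
- bot.get_image(name): name is "scene" or "top"; returns the picture (400x640x3 uint8, blue, green, red); there is no depth.
- bot.get_calibration(name): a dict with "mtx" (3x3 intrinsics, pixels), "eye" and "attitude" of the camera in the world. Camera axes: x right, y down, z forward; pixel columns grow to the right and rows downward; lengths in mm; the calibration is good to about 2 mm. A picture is of the moment at which its call begins. get_calibration takes no time and is no camera call.
- bot.sign_off(): hands the job in, once; it reports no verdict.
The state is a dict: "time": time; "joints": joint angles; "qvel": joint speeds; "effort": joint torques, N m; "tool_pos": TCP position; "eef_rot": TCP orientation; "force": force on the tool from outside, world axes, zero at the start; "moment": the same for the moment, N m; "grip_width": opening from 0.0 (shut) to 1.0 (fully open).
Only numpy, scipy, OpenCV 4.12 (cv2) and the standard library are available. Lean on these libraries where they do the work, as an engineer would, in place of code of your own. Each camera call takes 0.05 s, during which the arm holds its last target. There are 200 camera calls.

### The job

Swing the lid of the warming block right back past upright so that it stays open by itself, and lift out the cassette lying inside. Lay it on the bin's loading shelf and push it all the way through the sprung flap so that it drops into the discard bin and the flap shuts behind it. Leave the block standing open and do not disturb the other things on the bench.

Things in the scene. Friction and masses are not known exactly. Their poses are not given: they have to be found in the camera images.
- block: Clamshell warming block fixed on the bench, left or right of the robot, turned up to 0.25 rad: white open box 120 (x) x 152 (y) x 45 mm high, 6 mm walls, inside 108 x 140 mm with room for fingers beside the cassette, inner floor 12 mm above the bench, flat aluminium lid. Origin at the centre of its underside; own x points from handle side (near the robot) to hinge side, z up.
- block_hinge (a point): the lid's hinge line (middle), at block x = +60 mm, z = 47 mm; the line runs along the block's y.
- lid_bar (a point): middle of the lid's handle: a steel bar 10 mm thick, 84 mm long, parallel to the block's y, on two arms at its ends (74 mm free between). With the lid shut it lies at block x = -100 mm, z = 53 mm, 35 mm clear of the lid's front edge. It moves with the lid on a circle of 160 mm radius about the hinge (lid frame: 160 mm out, 6 mm above the hinge plane).
- lid (a joint): lid angle in rad: 0 shut, 1.57 upright, 1.95 at its stop, leaning back open. No catch; about 2 N at the bar lifts it. Plain hinge: let go well before upright it falls shut, past upright it falls back on its stop and stays. Lid 120 x 152 x 12 mm, 0.3 kg.
- cassette: the warmed cassette: closed white rigid plastic shell 76 (x) x 36 (y) x 26 mm (z), about 0.1 to 0.2 kg, lying in the middle of the block under the lid, its long axis within about 0.06 rad of the block's x, between two end stops 6 mm high. Its top is 7 mm below the block's rim. Origin at the centre of its underside.
- bin: Discard bin fixed on the bench, on the other side from the block: towards the robot a flat white loading shelf, behind it a clear box with a flap in its front wall. Origin on the bench under the shelf; own x points from the shelf through the flap into the box, z up. The box inside spans x = 60 to 202 mm, 104 mm wide, closed on top; its floor is 6 mm above the bench.
- shelf_mid (a point): point on the shelf's top, bin x = 0, y = 0, z = 100 mm. The shelf runs from bin x = -70 to +60 mm, 112 mm wide, without raised edges. A cassette centred here, long axis along bin x, lies clear of the flap.
- gate (a point): middle of the opening's sill: bin x = 60 mm, y = 0, z = 100 mm. The opening is 60 mm wide and 50 mm high, in a front wall at bin x = 52 to 60 mm whose top is 162 mm above the bench. The shelf ends here and the box drops 94 mm behind it: a cassette pushed more than half its length over the sill tips in and falls clear of the flap.
- flap (a joint): angle of the steel flap that closes the opening from inside (57 wide x 48 mm), hung from its top edge: 0 shut, grows to 1.4 rad as it swings into the box. It cannot swing outwards; a weak spring (about 0.15 N at its lower edge to start, about 0.5 N when open) shuts it.
- vial: small amber glass bottle, 44 mm across, 100 mm tall, standing on the bench between the block and the bin; origin under its centre. Leave alone.
- pot: sample pot with a screw cap, 64 mm across, 70 mm tall, on the right; origin under its centre. Leave alone.
- beaker: glass beaker, 80 mm across, 100 mm tall, on the left; origin under its centre. Leave alone.
- dish: clear closed petri dish, 90 mm across, 16 mm tall, in the middle nearest the robot; origin under its centre. Leave alone.
- spare: a second cassette of the same make (76 x 36 x 26 mm), lying on the bench, not in the block; origin under its centre. Leave alone.
- cassette_mid (a point): centre of the cassette, 13 mm above its origin.
Mind the look-alikes: they are no part of the job. Leave any turquoise look-alike of the block alone.

How it is judged:
By the outcome, as a careful person would: the job done as asked, in the order asked, and still so for the second after the job is handed in, with the robot touching nothing.
It also fails if it takes over 72 s, if anything falls off the work surface, if the arm or the gripper's body presses on something with over 40 N, if the wrist force passes 120 N, or if a joint passes its speed limit or range.

## Working session

There is one attempt and no reset: what is moved stays moved. The work goes in short steps, Python scripts to look and compute and a tool call to move; the robot and the scene stay as the last step left them, time stands still between calls to the robot, and variables do not carry over. Pictures are saved under pics/ and viewed, about 8 in all and at most 12, crops included, and the job is handed in when it is done.

Besides the shell and the picture viewer there is one more tool, called after "Call:" as name(argument=value, ...) on one line, values as JSON. send_rows: Moves the arm, as the interface text tells. Its arguments: {"type":"object","properties":{"increments":{"type":"array"},"grip_force":{"type":"number"}},"required":["increments"]}

```bash
ls; mkdir -p pics
python3 - <<'E'
from workcell import bot
import cv2
for n in("scene","top"):
    cv2.imwrite(f"pics/{n}0.png",bot.get_image(n)); c=bot.get_calibration(n); print(n,c)
print(bot.get_state())
E
```

```text
pics
scene {'mtx': array([[372.30851949,   0.        , 324.04879327],
       [  0.        , 372.30851949, 195.48609014],
       [  0.        ,   0.        ,   1.        ]]), 'eye': array([1182.4329837 , -296.3662773 ,  994.46257235]), 'attitude': array([-0.30303886,  0.82172476,  0.45348633, -0.16518477])}
top {'mtx': array([[414.94346963,   0.        , 313.9846791 ],
       [  0.        , 414.94346963, 198.66495314],
       [  0.        ,   0.        ,   1.        ]]), 'eye': array([ 356.73175693,  113.24063313, 1639.51919578]), 'attitude': array([-0.04180582,  0.71571   , -0.69599813,  0.03997583])}
{'time': 0.1, 'joints': array([-1.30160234e+00,  1.24424478e-01,  1.65154820e+00,  1.70519675e-06,
        1.36749838e+00, -8.26266934e-02]), 'qvel': array([-0.0007034 , -0.00336623, -0.00286308, -0.00015706,  0.00053244,
        0.00083122]), 'effort': array([ 7.20013559e-04, -4.18883979e+01, -3.61095715e+01,  7.77806039e-02,
        4.62151458e-02, -5.57650822e-05]), 'tool_pos': array([ 223.79518269, -609.63366625,  213.5135851 ]), 'eef_rot': array([ 0.12368542, -0.12380797,  0.69685545, -0.69553288]), 'force': array([-0.1939259 ,  0.18442268,  0.15098451]), 'moment': array([ 0.02155675, -0.0208468 ,  0.02352527]), 'grip_width': 0.9996574591619838}
```

View pics/top0.png

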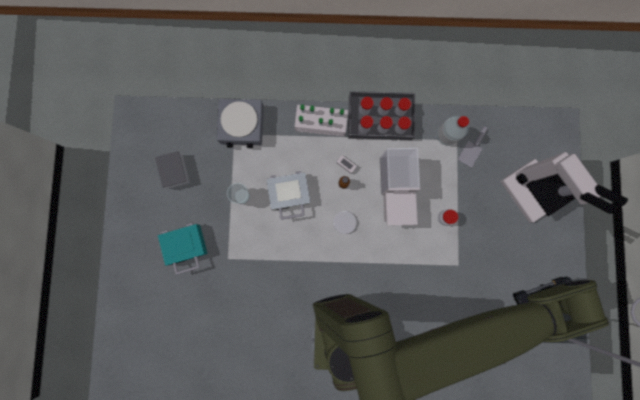

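View pics/scene0.png

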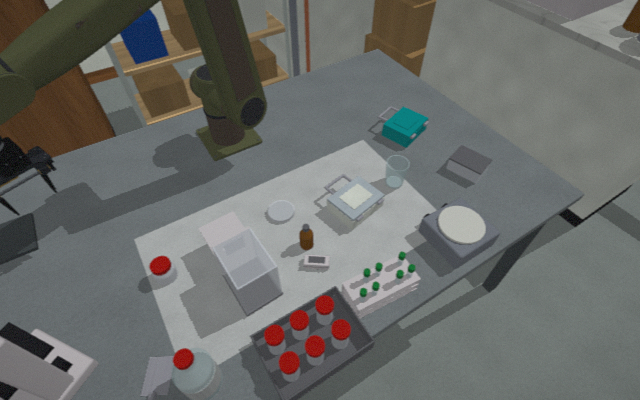

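The scene has two look-alikes: the aluminium-lidded block at top (288,190), with its handle at (295,212), and a turquoise one at (182,245). The first is white and lies inside the pale area, so it fits the description. The bin is at (402,190), with its shelf nearer the robot at (401,210). The spare is at (347,162) and the vial at (344,183). I'll confirm with enlarged crops.

```bash
cat > h.py <<'E'
import numpy as np, cv2
from scipy.spatial.transform import Rotation as R
from workcell import bot
def rot(q): return R.from_quat(np.roll(q,-1))
def cam(n):
    c=bot.get_calibration(n); return c["mtx"],np.array(c["eye"]),rot(c["attitude"]).as_matrix()
def px2w(n,u,v,z):
    K,e,A=cam(n); d=A@np.linalg.inv(K)@[u,v,1]; return e+d*(z-e[2])/d[2]
def w2px(n,p):
    K,e,A=cam(n); q=K@(A.T@(np.asarray(p,float)-e)); return q[:2]/q[2]
def crop(img,u0,v0,w,h,s,tick=10):
    c=cv2.resize(img[v0:v0+h,u0:u0+w],None,fx=s,fy=s,interpolation=cv2.INTER_CUBIC)
    for u in range(-(-u0//tick)*tick,u0+w,tick):
        cv2.line(c,(int((u-u0+.5)*s),0),(int((u-u0+.5)*s),8),(0,0,255),1); cv2.putText(c,str(u),(int((u-u0+.5)*s)+1,18),0,.35,(0,0,255),1)
    for v in range(-(-v0//tick)*tick,v0+h,tick):
        cv2.line(c,(0,int((v-v0+.5)*s)),(8,int((v-v0+.5)*s)),(0,0,255),1); cv2.putText(c,str(v),(9,int((v-v0+.5)*s)+4),0,.35,(0,0,255),1)
    return c
E
python3 - <<'E'
from h import *
t=cv2.imread("pics/top0.png"); s=cv2.imread("pics/scene0.png")
a=np.hstack([crop(t,258,165,66,60,6),crop(t,375,142,66,100,4)[:360, :264]])
a=np.hstack([crop(t,260,168,56,56,7),np.zeros((392,8,3),np.uint8),crop(t,378,143,56,98,4)])
b=np.hstack([crop(s,312,165,76,60,5),crop(s,195,205,104,60,3.8)[:300] if 0 else crop(s,312,165,1,60,5)])
cv2.imwrite("pics/c1.png",a)
b=np.hstack([crop(s,314,168,76,60,5),cv2.copyMakeBorder(crop(s,190,205,100,110,4)[:440],0,0,0,0,0)[:300]])
cv2.imwrite("pics/c2.png",crop(s,190,165,200,150,4))
print(a.shape)
for p in [(0,0),(300,0)]: pass
for n,u,v,z in [("blockc",288,190,53),("shelf",401,210,100),("vial",344,183,100),("dish",345,222,16),("beaker",238,194,100),("spare",347,163,26),("pot",450,217,70)]: print(n,px2w("top",u,v,z).round())
E
```

```text
(392, 624, 3)
blockc [572. 221.  53.]
shelf [ 502. -205.  100.]
vial [598.   9. 100.]
dish [457.  -4.  16.]
beaker [545. 404. 100.]
spare [690.  -6.  26.]
pot [ 484. -397.   70.]
```

View pics/c1.png

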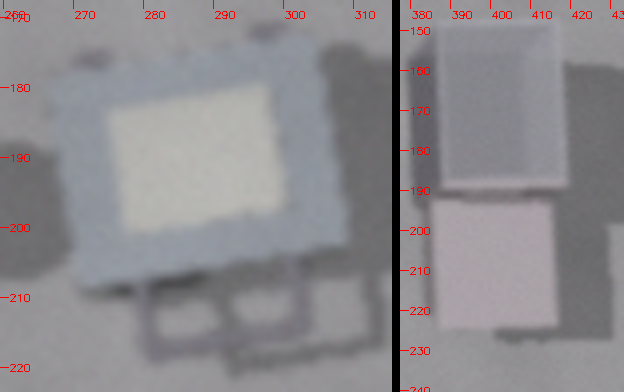

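View pics/c2.png

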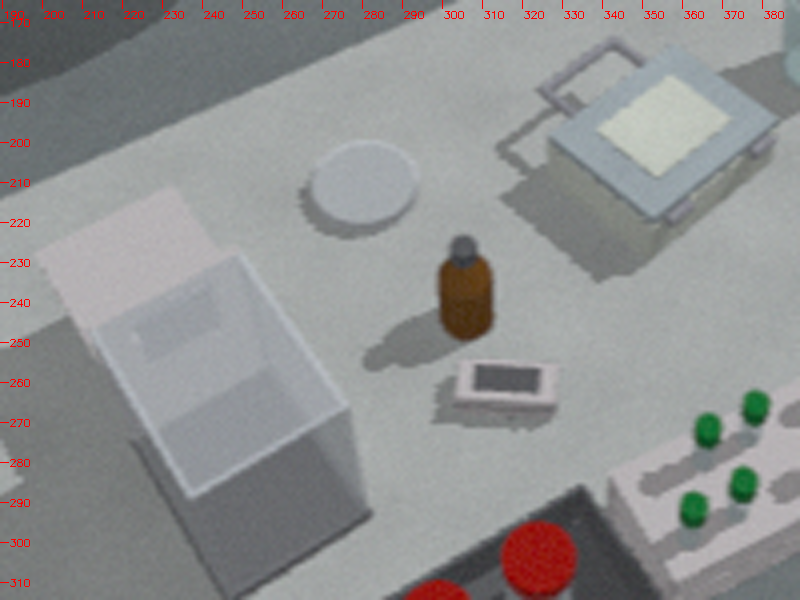

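```bash
cat > fit.py <<'E'
from h import *
from scipy.optimize import least_squares
def fit(obs,x0,nx=0):
    def f(p):
        c,s=np.cos(p[2]),np.sin(p[2]); r=[]
        for n,uv,b in obs:
            b=b(p) if callable(b) else b
            r+=list(w2px(n,[p[0]+c*b[0]-s*b[1],p[1]+s*b[0]+c*b[1],b[2]])-uv)
        return r
    o=least_squares(f,x0); print(o.x.round(3)); print(np.round(o.fun,1)); return o.x
E
python3 - <<'E'
from fit import *
h=57
T=[("top",(266.9,178.5),(60,76,h)),("top",(304.6,172.9),(60,-76,h)),("top",(309.1,202.5),(-60,-76,h)),("top",(271.2,208.6),(-60,76,h)),("top",(280.5,217.5),(-100,37,53)),("top",(303.5,214.9),(-100,-37,53))]
S=[("scene",(327,200),(-60,-76,h)),("scene",(358.2,176.2),(-60,76,h)),("scene",(383.7,194.5),(60,76,h)),("scene",(352.5,218),(60,-76,h)),("scene",(324.5,187.5),(-100,-37,53)),("scene",(343.5,174.5),(-100,37,53))]
for o in(T,S,T+S): fit(o,[572,221,-.1])
T=[("top",(387,224.5),(-70,56,100)),("top",(417.25,224),(-70,-56,100)),("top",(387.5,189.25),lambda p:(52,p[3],162)),("top",(419.5,189.25),lambda p:(52,-p[3],162))]
S=[("scene",(199,227.5),(-70,-56,100)),("scene",(233.7,211.5),(-70,56,100)),("scene",(213.2,246.5),lambda p:(52,-p[3],162)),("scene",(249.5,227),lambda p:(52,p[3],162))]
for o in(T,S,T+S): fit(o,[500,-205,0,58])
s=bot.get_state(); print(rot(s["eef_rot"]).as_matrix().round(3))
E
```

```text
[5.69325e+02 2.20697e+02 1.81000e-01]
[-0.6 -0.2  0.6 -0.5  0.8  0.4 -0.5  0.3  1.8  0.2 -2.1 -0.1]
[5.68827e+02 2.17594e+02 1.97000e-01]
[-0.8 -1.5 -0.3 -0.8  0.7 -0.   0.2  1.8  1.9 -0.9 -1.8  1.2]
[5.68833e+02 2.19066e+02 1.89000e-01]
[-0.3  0.1  0.9 -0.5  1.3  0.3  0.   0.6  2.5  0.4 -1.5 -0.1 -0.4 -1.9
  0.3 -1.   1.1 -0.   0.4  1.6  2.3 -1.2 -1.2  1. ]
[ 5.19327e+02 -2.04851e+02  5.40000e-02  5.75010e+01]
[-0.2  0.1 -0.3 -0.2  0.3  0.5  0.2 -0.4]
[ 5.22029e+02 -2.05420e+02  4.90000e-02  5.37120e+01]
[ 0.4  1.2  0.4 -0.1 -0.5 -0.7 -0.3 -0.3]
[ 5.20691e+02 -2.05139e+02  5.20000e-02  5.50740e+01]
[-0.2 -0.3 -0.3 -0.5  1.1  0.  -0.3 -0.7  0.3  0.9  0.3 -0.4 -1.  -0.8
  0.1 -1. ]
[[-0.939 -0.     0.345]
 [-0.345  0.002 -0.939]
 [-0.    -1.    -0.002]]
```

```bash
cat >> h.py <<'E'
import json
BLK=(569.3,219.5,0.187); BIN=(520.3,-205.0,0.052)
def w(fr,p):
    c,s=np.cos(fr[2]),np.sin(fr[2]); return np.array([fr[0]+c*p[0]-s*p[1],fr[1]+s*p[0]+c*p[1],p[2]])
def bar(th): # block coords
    return np.array([60-160*np.cos(th)+6*np.sin(th),0,47+160*np.sin(th)+6*np.cos(th)])
def tool(psi,al):
    c,s=np.cos(psi),np.sin(psi); y=[np.sin(al)*c,np.sin(al)*s,-np.cos(al)]; z=[np.cos(al)*c,np.cos(al)*s,np.sin(al)]
    return R.from_matrix(np.array([np.cross(y,z),y,z]).T)
def plan(wps,start=None):
    """wps: (tcp, psi, alpha, rows); prints rows as they move from the present pose"""
    s=bot.get_state()
    p,Q=(s["tool_pos"],rot(s["eef_rot"])) if start is None else (np.array(start[0]),tool(*start[1:]))
    for tp,psi,al,n in wps:
        Qt=tool(psi,al); p0=p.copy(); dr=(Q.inv()*Qt).as_rotvec()/n
        print("to",np.round(tp),psi,round(al,2))
        for i in range(n):
            d=np.round(Q.inv().apply(p0+(np.array(tp)-p0)*(i+1)/n-p),1); a=np.round(np.degrees((Q.inv()*Qt).as_rotvec()/(n-i)),1)
            print(json.dumps({k:float(v) for k,v in zip(("dx","dy","dz","ax","ay","az"),[*d,*a]) if v}))
            p=p+Q.apply(d); Q=Q*R.from_rotvec(np.radians(a))
def st():
    s=bot.get_state(); M=rot(s["eef_rot"]).as_matrix()
    print(round(s["time"],2),s["tool_pos"].round(1),"psi %.3f al %.3f"%(np.arctan2(M[1,2],M[0,2]),np.arcsin(M[2,2])),s["force"].round(1),s["moment"].round(2),round(s["grip_width"]*95.1,1),s["joints"].round(2))
E
python3 - <<'E'
from h import *
al=.5; b=bar(0); ap=np.array([np.sin(al),0,-np.cos(al)])
pre=w(BLK,b+15*ap-150*ap)
print(pre, w(BLK,b))
plan([(pre,BLK[2],al,16)])
E
```

```text
[407.44925888 188.87611424 171.47364586] [471.04336081 200.90879632  53.        ]
to [407. 189. 171.] 0.187 0.5
{"dx": -28.0, "dy": 2.7, "dz": -42.9, "ax": 1.5, "ay": -4.9, "az": 1.3}
{"dx": -31.5, "dy": 2.3, "dz": -40.4, "ax": 1.5, "ay": -4.9, "az": 1.3}
{"dx": -34.7, "dy": 2.0, "dz": -37.6, "ax": 1.5, "ay": -4.9, "az": 1.2}
{"dx": -37.8, "dy": 1.9, "dz": -34.6, "ax": 1.5, "ay": -4.9, "az": 1.3}
{"dx": -40.6, "dy": 1.8, "dz": -31.3, "ax": 1.5, "ay": -4.9, "az": 1.3}
{"dx": -43.1, "dy": 2.1, "dz": -27.7, "ax": 1.5, "ay": -4.9, "az": 1.2}
{"dx": -45.3, "dy": 2.3, "dz": -24.0, "ax": 1.5, "ay": -4.9, "az": 1.3}
{"dx": -47.0, "dy": 2.7, "dz": -20.2, "ax": 1.5, "ay": -4.9, "az": 1.3}
{"dx": -48.6, "dy": 3.4, "dz": -16.1, "ax": 1.5, "ay": -4.9, "az": 1.2}
{"dx": -49.7, "dy": 4.1, "dz": -12.0, "ax": 1.5, "ay": -5.0, "az": 1.3}
{"dx": -50.4, "dy": 4.9, "dz": -7.8, "ax": 1.5, "ay": -4.9, "az": 1.3}
{"dx": -50.8, "dy": 5.9, "dz": -3.5, "ax": 1.4, "ay": -5.0, "az": 1.2}
{"dx": -50.9, "dy": 6.9, "dz": 0.7, "ax": 1.5, "ay": -4.9, "az": 1.3}
{"dx": -50.3, "dy": 8.2, "dz": 4.8, "ax": 1.4, "ay": -5.0, "az": 1.2}
{"dx": -49.6, "dy": 9.4, "dz": 9.0, "ax": 1.5, "ay": -4.9, "az": 1.3}
{"dx": -48.5, "dy": 10.8, "dz": 13.0, "ax": 1.4, "ay": -5.0, "az": 1.2}
```

Call:
send_rows(increments=[{"dx": -28,"dy": 2,"dz": -43,"ax": 1.5,"ay": -4.9,"az": 1.3},{"dx": -31.5,"dy": 2,"dz": -40,"ax": 1.5,"ay": -4.9,"az": 1.3},{"dx": -35,"dy": 2,"dz": -37.5,"ax": 1.5,"ay": -4.9,"az": 1.2},{"dx": -38,"dy": 2,"dz": -34.5,"ax": 1.5,"ay": -4.9,"az": 1.3},{"dx": -40.5,"dy": 2,"dz": -31,"ax": 1.5,"ay": -4.9,"az": 1.3},{"dx": -43,"dy": 2,"dz": -28,"ax": 1.5,"ay": -4.9,"az": 1.2},{"dx": -45,"dy": 2,"dz": -24,"ax": 1.5,"ay": -4.9,"az": 1.3},{"dx": -47,"dy": 2.5,"dz": -20,"ax": 1.5,"ay": -4.9,"az": 1.3}])

```text
invalid input
```

Call:
send_rows(increments=[{"dx": -48.5,"dy": 3.5,"dz": -16,"ax": 1.5,"ay": -4.9,"az": 1.2},{"dx": -49.5,"dy": 4,"dz": -12,"ax": 1.5,"ay": -5,"az": 1.3},{"dx": -50.5,"dy": 5,"dz": -8,"ax": 1.5,"ay": -4.9,"az": 1.3},{"dx": -51,"dy": 6,"dz": -3.5,"ax": 1.4,"ay": -5,"az": 1.2},{"dx": -51,"dy": 7,"dz": 0.5,"ax": 1.5,"ay": -4.9,"az": 1.3},{"dx": -50.5,"dy": 8,"dz": 5,"ax": 1.4,"ay": -5,"az": 1.2,"grip": 36},{"dx": -49.5,"dy": 9.5,"dz": 9,"ax": 1.5,"ay": -4.9,"az": 1.3,"grip": 36},{"dx": -48.5,"dy": 11,"dz": 13,"ax": 1.4,"ay": -5,"az": 1.2,"grip": 36}])

```text
invalid input
```

Run:
```python
from h import *
st()
al=.5; b=bar(0); ap=np.array([np.sin(al),0,-np.cos(al)])
plan([(w(BLK,b+15*ap-50*ap),BLK[2],al,4),(w(BLK,b+15*ap),BLK[2],al,4)])
cv2.imwrite("pics/s2.png",crop(bot.get_image("scene"),180,60,260,195,3,20))
```

```text
0.1 [ 223.8 -609.6  213.5] psi -1.219 al -0.002 [-0.2  0.2  0.2] [ 0.02 -0.02  0.02] 95.1 [-1.3   0.12  1.65  0.    1.37 -0.08]
to [455. 198.  84.] 0.187 0.5
{"dx": -123.7, "dy": 32.8, "dz": -169.5, "ax": 6.0, "ay": -19.7, "az": 5.0}
{"dx": -171.6, "dy": 30.4, "dz": -121.6, "ax": 5.9, "ay": -19.7, "az": 5.0}
{"dx": -200.2, "dy": 37.3, "dz": -60.4, "ax": 6.0, "ay": -19.7, "az": 5.0}
{"dx": -205.8, "dy": 52.3, "dz": 5.4, "ax": 5.9, "ay": -19.7, "az": 5.0}
to [478. 202.  40.] 0.187 0.5
{"dy": 12.5}
{"dy": 12.5}
{"dy": 12.5}
{"dy": 12.5}
```

View pics/s2.png

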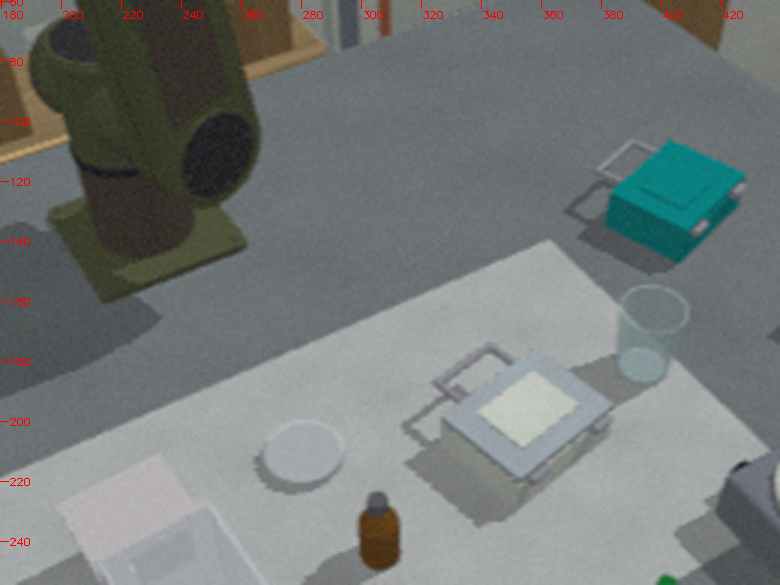

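The picture (5 viewed) shows the scene unchanged: both calls were refused and the arm hasn't moved. The rows probably need all seven keys, so I'll try that with one call.

Call:
send_rows(increments=[{"dx": -28,"dy": 2,"dz": -43,"ax": 1.5,"ay": -4.9,"az": 1.3,"grip": 95},{"dx": -31.5,"dy": 2,"dz": -40,"ax": 1.5,"ay": -4.9,"az": 1.3,"grip": 95},{"dx": -35,"dy": 2,"dz": -37.5,"ax": 1.5,"ay": -4.9,"az": 1.2,"grip": 95},{"dx": -38,"dy": 2,"dz": -34.5,"ax": 1.5,"ay": -4.9,"az": 1.3,"grip": 95},{"dx": -40.5,"dy": 2,"dz": -31,"ax": 1.5,"ay": -4.9,"az": 1.3,"grip": 95},{"dx": -43,"dy": 2,"dz": -28,"ax": 1.5,"ay": -4.9,"az": 1.2,"grip": 95},{"dx": -45,"dy": 2,"dz": -24,"ax": 1.5,"ay": -4.9,"az": 1.3,"grip": 95},{"dx": -47,"dy": 2.5,"dz": -20,"ax": 1.5,"ay": -4.9,"az": 1.3,"grip": 95}])

```text
time: 1.15
tool_pos: [316.1, -210.1, 193.9]
eef_rot: [-0.422, 0.275, -0.547, 0.668]
force: [0.1, 0.0, 0.7]
grip_width: 1.0
```

Call:
send_rows(increments=[{"dx": -48.5,"dy": 3.5,"dz": -16,"ax": 1.5,"ay": -4.9,"az": 1.2,"grip": 95},{"dx": -49.5,"dy": 4,"dz": -12,"ax": 1.5,"ay": -5,"az": 1.3,"grip": 95},{"dx": -50.5,"dy": 5,"dz": -8,"ax": 1.5,"ay": -4.9,"az": 1.3,"grip": 95},{"dx": -51,"dy": 6,"dz": -3.5,"ax": 1.4,"ay": -5,"az": 1.2,"grip": 95},{"dx": -51,"dy": 7,"dz": 0.5,"ax": 1.5,"ay": -4.9,"az": 1.3,"grip": 60},{"dx": -50.5,"dy": 8,"dz": 5,"ax": 1.4,"ay": -5,"az": 1.2,"grip": 36},{"dx": -49.5,"dy": 9.5,"dz": 9,"ax": 1.5,"ay": -4.9,"az": 1.3,"grip": 36},{"dx": -48.5,"dy": 11,"dz": 13,"ax": 1.4,"ay": -5,"az": 1.2,"grip": 36}])

```text
time: 2.15
tool_pos: [407.9, 190.0, 172.2]
eef_rot: [0.663, -0.394, 0.323, -0.548]
force: [0.6, -0.2, -0.1]
grip_width: 0.64
```

Run:
```python
from h import *
st()
al=.5; b=bar(0); ap=np.array([np.sin(al),0,-np.cos(al)])
plan([(w(BLK,b+15*ap-50*ap),BLK[2],al,3),(w(BLK,b+15*ap),BLK[2],al,5)])
```

```text
2.15 [407.9 190.  172.2] psi 0.193 al 0.502 [ 0.6 -0.2 -0.1] [-0.03  0.13  0.05] 60.8 [ 0.38 -0.68  2.42 -0.12  0.91  0.23]
to [455. 198.  84.] 0.187 0.5
{"dx": 0.3, "dy": 33.4, "dz": -0.4, "ay": 0.1}
{"dx": 0.3, "dy": 33.5, "dz": -0.3, "ax": -0.1, "ay": 0.1}
{"dx": 0.4, "dy": 33.4, "dz": -0.4, "ay": 0.1}
to [478. 202.  40.] 0.187 0.5
{"dy": 10.0}
{"dy": 10.0}
{"dy": 10.0}
{"dx": -0.1, "dy": 10.0}
{"dy": 10.0}
```

Call:
send_rows(increments=[{"dx": 0,"dy": 30,"dz": 0,"ax": 0,"ay": 0,"az": 0,"grip": 36},{"dx": 1,"dy": 35,"dz": -1,"ax": 0,"ay": 0.3,"az": 0,"grip": 36},{"dx": 0,"dy": 35,"dz": 0,"ax": 0,"ay": 0,"az": 0,"grip": 36},{"dx": 0,"dy": 10,"dz": 0,"ax": 0,"ay": 0,"az": 0,"grip": 36},{"dx": 0,"dy": 10,"dz": 0,"ax": 0,"ay": 0,"az": 0,"grip": 36},{"dx": 0,"dy": 10,"dz": 0,"ax": 0,"ay": 0,"az": 0,"grip": 36},{"dx": 0,"dy": 10,"dz": 0,"ax": 0,"ay": 0,"az": 0,"grip": 36},{"dx": 0,"dy": 10,"dz": 0,"ax": 0,"ay": 0,"az": 0,"grip": 36}])

```text
time: 3.15
tool_pos: [478.7, 200.0, 40.1]
eef_rot: [0.661, -0.392, 0.326, -0.55]
force: [1.3, -0.2, 0.8]
grip_width: 0.382
```

Run:
```python
from h import *
st()
cv2.imwrite("pics/s3.png",np.hstack([crop(bot.get_image("scene"),300,140,90,100,4.4),crop(bot.get_image("top"),255,160,70,80,5.5)]))
```

```text
3.15 [478.7 200.   40.1] psi 0.183 al 0.501 [ 1.3 -0.2  0.8] [-0.04  0.18 -0.  ] 36.3 [ 0.33 -0.26  2.4  -0.15  0.51  0.26]
```

View pics/s3.png

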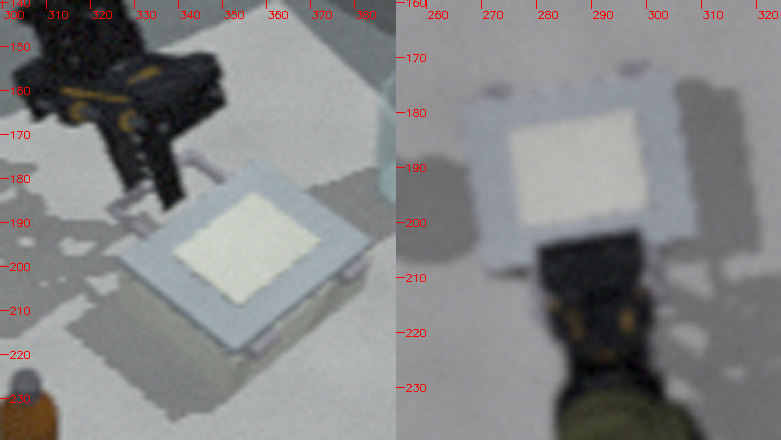

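Picture 6: the fingers straddle the bar between its arms (scene 330,185), with the lid clear. Next I close on it lightly.

Call:
send_rows(increments=[{"dx": 0,"dy": 0,"dz": 0,"ax": 0,"ay": 0,"az": 0,"grip": 0},{"dx": 0,"dy": 0,"dz": 0,"ax": 0,"ay": 0,"az": 0,"grip": 0},{"dx": 0,"dy": 0,"dz": 0,"ax": 0,"ay": 0,"az": 0,"grip": 0},{"dx": 0,"dy": 0,"dz": 0,"ax": 0,"ay": 0,"az": 0,"grip": 0}], grip_force=10)

```text
time: 3.75
tool_pos: [477.1, 199.6, 39.5]
eef_rot: [0.661, -0.393, 0.327, -0.55]
force: [-5.4, -0.3, 3.5]
grip_width: 0.103
```

Run:
```python
from h import *
st()
s=bot.get_state(); p=s["tool_pos"]; ap=lambda a:np.array([np.sin(a),0,-np.cos(a)])
off=p-w(BLK,bar(0)+15*ap(.5)); print("off",off)
# tool tilt: .5 -> -.3 over theta 0 -> 1.85
W=[]
for th in np.linspace(0,1.85,9)[1:]:
    a=.5-.8*th/1.85; W.append((w(BLK,bar(th)+15*ap(a))+off,BLK[2],a,3))
plan(W)
```

```text
3.75 [477.1 199.6  39.5] psi 0.183 al 0.498 [-5.4 -0.3  3.5] [-0.19  0.71  0.07] 9.8 [ 0.33 -0.26  2.4  -0.15  0.52  0.26]
off [-0.97454186 -2.68258689 -0.30068586]
to [481. 200.  75.] 0.187 0.4
{"dy": -9.8, "dz": 7.0, "ax": -1.9, "ay": -0.1}
{"dy": -10.1, "dz": 6.6, "ax": -1.8, "ay": -0.1, "az": 0.1}
{"dy": -10.2, "dz": 6.3, "ax": -1.9}
to [494. 203. 109.] 0.187 0.3
{"dy": -8.7, "dz": 8.2, "ax": -1.9}
{"dy": -9.1, "dz": 7.9, "ax": -1.9}
{"dy": -9.2, "dz": 7.6, "ax": -1.9}
to [513. 206. 139.] 0.187 0.2
{"dy": -7.5, "dz": 9.3, "ax": -1.9}
{"dy": -7.9, "dz": 9.0, "ax": -1.9}
{"dy": -8.1, "dz": 8.7, "ax": -2.0}
to [539. 211. 163.] 0.187 0.1
{"dy": -6.2, "dz": 10.2, "ax": -1.9}
{"dy": -6.5, "dz": 9.9, "ax": -1.9}
{"dy": -6.9, "dz": 9.8, "ax": -1.9}
to [569. 217. 181.] 0.187 0.0
{"dy": -4.7, "dz": 10.9, "ax": -1.9}
{"dy": -5.1, "dz": 10.7, "ax": -1.9}
{"dy": -5.5, "dz": 10.5, "ax": -1.9}
to [603. 223. 190.] 0.187 -0.1
{"dy": -3.2, "dz": 11.4, "ax": -1.9}
{"dy": -3.6, "dz": 11.3, "ax": -1.9}
{"dy": -3.9, "dz": 11.2, "ax": -1.9}
to [638. 230. 192.] 0.187 -0.2
{"dy": -1.6, "dz": 11.7, "ax": -1.9}
{"dy": -2.0, "dz": 11.6, "ax": -1.9}
{"dy": -2.4, "dz": 11.6, "ax": -2.0}
to [672. 236. 185.] 0.187 -0.3
{"dz": 11.8, "ax": -1.9}
{"dy": -0.4, "dz": 11.8, "ax": -1.9}
{"dy": -0.8, "dz": 11.8, "ax": -1.9}
```

Call:
send_rows(increments=[{"dx": 0,"dy": -10,"dz": 7,"ax": -1.9,"ay": 0,"az": 0,"grip": 0},{"dx": 0,"dy": -10,"dz": 6.5,"ax": -1.9,"ay": 0,"az": 0,"grip": 0},{"dx": 0,"dy": -10,"dz": 6.5,"ax": -1.9,"ay": 0,"az": 0,"grip": 0},{"dx": 0,"dy": -9,"dz": 8,"ax": -1.9,"ay": 0,"az": 0,"grip": 0},{"dx": 0,"dy": -9,"dz": 8,"ax": -1.9,"ay": 0,"az": 0,"grip": 0},{"dx": 0,"dy": -9,"dz": 7.5,"ax": -1.9,"ay": 0,"az": 0,"grip": 0}])

```text
time: 4.5
tool_pos: [492.0, 202.5, 108.1]
eef_rot: [0.617, -0.458, 0.381, -0.514]
force: [-3.8, -0.3, 0.5]
grip_width: 0.098
```

Run:
```python
from h import *
st()
```

```text
4.5 [492.  202.5 108.1] psi 0.183 al 0.294 [-3.8 -0.3  0.5] [-0.08  0.77  0.03] 9.3 [ 0.31 -0.23  2.2  -0.05  0.88  0.15]
```

Call:
send_rows(increments=[{"dx": 0,"dy": -7.5,"dz": 9.5,"ax": -1.9,"ay": 0,"az": 0,"grip": 0},{"dx": 0,"dy": -8,"dz": 9,"ax": -1.9,"ay": 0,"az": 0,"grip": 0},{"dx": 0,"dy": -8,"dz": 8.5,"ax": -1.9,"ay": 0,"az": 0,"grip": 0},{"dx": 0,"dy": -6,"dz": 10,"ax": -1.9,"ay": 0,"az": 0,"grip": 0},{"dx": 0,"dy": -6.5,"dz": 10,"ax": -1.9,"ay": 0,"az": 0,"grip": 0},{"dx": 0,"dy": -7,"dz": 10,"ax": -1.9,"ay": 0,"az": 0,"grip": 0}])

```text
time: 5.25
tool_pos: [539.6, 211.8, 164.5]
eef_rot: [0.571, -0.515, 0.429, -0.474]
force: [-1.1, 1.6, -1.7]
grip_width: 0.101
```

Run:
```python
from h import *
st()
cv2.imwrite("pics/s4.png",crop(bot.get_image("scene"),280,90,120,130,4.4))
```

```text
5.25 [539.6 211.8 164.5] psi 0.183 al 0.101 [-1.1  1.6 -1.7] [0.25 0.18 0.1 ] 9.6 [ 0.29 -0.06  1.92 -0.01  1.17  0.11]
```

View pics/s4.png

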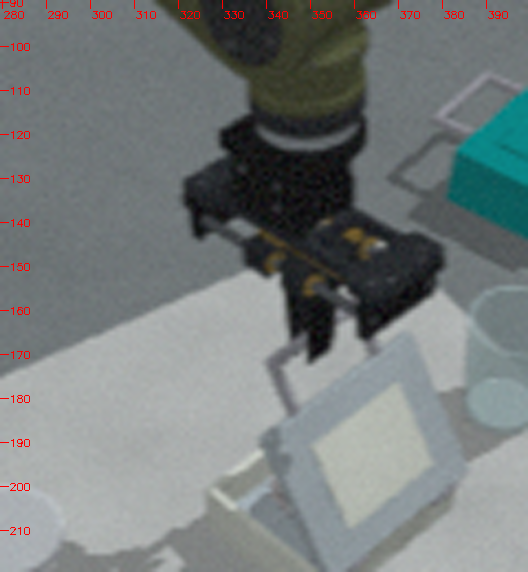

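Picture 7: the bar is held and the lid stands about 0.9 rad open, following the arc. I'll carry on to past upright.

Call:
send_rows(increments=[{"dx": 0,"dy": -4.5,"dz": 11,"ax": -1.9,"ay": 0,"az": 0,"grip": 0},{"dx": 0,"dy": -5,"dz": 10.5,"ax": -1.9,"ay": 0,"az": 0,"grip": 0},{"dx": 0,"dy": -5,"dz": 10.5,"ax": -1.9,"ay": 0,"az": 0,"grip": 0},{"dx": 0,"dy": -3,"dz": 11.5,"ax": -1.9,"ay": 0,"az": 0,"grip": 0},{"dx": 0,"dy": -3.5,"dz": 11.5,"ax": -1.9,"ay": 0,"az": 0,"grip": 0},{"dx": 0,"dy": -4,"dz": 11,"ax": -1.9,"ay": 0,"az": 0,"grip": 0}])

```text
time: 6.05
tool_pos: [604.0, 224.2, 190.2]
eef_rot: [-0.517, 0.569, -0.474, 0.429]
force: [-0.8, 3.3, -1.4]
grip_width: 0.103
```

Call:
send_rows(increments=[{"dx": 0,"dy": -1.5,"dz": 11.5,"ax": -1.9,"ay": 0,"az": 0,"grip": 0},{"dx": 0,"dy": -2,"dz": 11.5,"ax": -1.9,"ay": 0,"az": 0,"grip": 0},{"dx": 0,"dy": -2.5,"dz": 11.5,"ax": -1.9,"ay": 0,"az": 0,"grip": 0},{"dx": 0,"dy": 0,"dz": 12,"ax": -1.9,"ay": 0,"az": 0,"grip": 0},{"dx": 0,"dy": -0.5,"dz": 12,"ax": -1.9,"ay": 0,"az": 0,"grip": 0},{"dx": 0,"dy": -1,"dz": 12,"ax": -1.9,"ay": 0,"az": 0,"grip": 0}])

```text
time: 6.8
tool_pos: [672.9, 237.3, 183.7]
eef_rot: [-0.458, 0.618, -0.515, 0.38]
force: [-1.9, 3.8, -2.4]
grip_width: 0.1
```

Run:
```python
from h import *
st()
```

```text
6.8 [672.9 237.3 183.7] psi 0.184 al -0.297 [-1.9  3.8 -2.4] [ 0.67 -0.05 -0.14] 9.5 [0.25 0.47 1.3  0.02 1.67 0.07]
```

Call:
send_rows(increments=[{"dx": 0,"dy": 0,"dz": 0,"ax": 0,"ay": 0,"az": 0,"grip": 50},{"dx": 0,"dy": 0,"dz": 0,"ax": 0,"ay": 0,"az": 0,"grip": 50},{"dx": 0,"dy": 0,"dz": 0,"ax": 0,"ay": 0,"az": 0,"grip": 50},{"dx": 0,"dy": -15,"dz": 0,"ax": 0,"ay": 0,"az": 0,"grip": 50},{"dx": 0,"dy": -25,"dz": 0,"ax": 0,"ay": 0,"az": 0,"grip": 50},{"dx": 0,"dy": -40,"dz": 0,"ax": 0,"ay": 0,"az": 0,"grip": 50},{"dx": 0,"dy": -50,"dz": 0,"ax": 0,"ay": 0,"az": 0,"grip": 50},{"dx": 0,"dy": 0,"dz": 0,"ax": 0,"ay": 0,"az": 0,"grip": 50}])

```text
time: 7.8
tool_pos: [712.7, 243.1, 316.9]
eef_rot: [-0.461, 0.615, -0.512, 0.384]
force: [0.5, 1.9, 0.1]
grip_width: 0.528
```

Run:
```python
from h import *
st()
pre=w(BLK,(-60,0,330))
plan([(pre,BLK[2]-np.pi/2,0,12)])
cv2.imwrite("pics/s5.png",np.hstack([crop(bot.get_image("scene"),300,110,100,120,4.2),np.zeros((504,6,3),np.uint8)]))
```

```text
7.8 [712.7 243.1 316.9] psi 0.183 al -0.284 [0.5 1.9 0.1] [-0.01 -0.29  0.  ] 50.3 [0.25 0.5  1.03 0.02 1.89 0.07]
to [510. 208. 330.] -1.3837963267948965 0
{"dx": -0.2, "dy": 3.7, "dz": -16.7, "ax": 1.1, "ay": 7.4, "az": 1.1}
{"dx": 2.0, "dy": 3.4, "dz": -16.7, "ax": 1.1, "ay": 7.4, "az": 1.1}
{"dx": 4.2, "dy": 3.1, "dz": -16.4, "ax": 1.1, "ay": 7.4, "az": 1.0}
{"dx": 6.4, "dy": 2.6, "dz": -15.7, "ax": 1.1, "ay": 7.4, "az": 1.0}
{"dx": 8.3, "dy": 2.2, "dz": -14.8, "ax": 1.1, "ay": 7.4, "az": 1.0}
{"dx": 10.2, "dy": 1.8, "dz": -13.6, "ax": 1.0, "ay": 7.4, "az": 1.1}
{"dx": 12.0, "dy": 1.3, "dz": -12.3, "ax": 1.1, "ay": 7.4, "az": 1.0}
{"dx": 13.4, "dy": 0.9, "dz": -10.6, "ax": 1.1, "ay": 7.5, "az": 1.1}
{"dx": 14.7, "dy": 0.4, "dz": -8.8, "ax": 1.0, "ay": 7.5, "az": 1.0}
{"dx": 15.7, "dz": -6.8, "ax": 1.1, "ay": 7.4, "az": 1.1}
{"dx": 16.5, "dy": -0.4, "dz": -4.7, "ax": 1.0, "ay": 7.5, "az": 1.0}
{"dx": 17.0, "dy": -0.7, "dz": -2.5, "ax": 1.1, "ay": 7.4, "az": 1.1}
```

Run:
```python
from h import *
plan([((520,30,300),BLK[2]-np.pi/2,0,12)])
```

```text
to [520  30 300] -1.3837963267948965 0
{"dx": 14.5, "dy": 6.5, "dz": -17.8, "ax": 1.1, "ay": 7.4, "az": 1.1}
{"dx": 16.9, "dy": 5.8, "dz": -15.9, "ax": 1.1, "ay": 7.4, "az": 1.1}
{"dx": 18.9, "dy": 5.2, "dz": -13.8, "ax": 1.1, "ay": 7.4, "az": 1.1}
{"dx": 20.6, "dy": 4.6, "dz": -11.2, "ax": 1.1, "ay": 7.4, "az": 1.1}
{"dx": 21.9, "dy": 4.0, "dz": -8.6, "ax": 1.1, "ay": 7.4, "az": 1.1}
{"dx": 23.0, "dy": 3.4, "dz": -5.8, "ax": 1.1, "ay": 7.4, "az": 1.1}
{"dx": 23.5, "dy": 2.8, "dz": -2.8, "ax": 1.1, "ay": 7.4, "az": 1.0}
{"dx": 23.8, "dy": 2.5, "dz": 0.2, "ax": 1.1, "ay": 7.5, "az": 1.1}
{"dx": 23.6, "dy": 2.0, "dz": 3.3, "ax": 1.1, "ay": 7.4, "az": 1.0}
{"dx": 23.0, "dy": 1.7, "dz": 6.2, "ax": 1.1, "ay": 7.5, "az": 1.1}
{"dx": 22.0, "dy": 1.4, "dz": 9.1, "ax": 1.1, "ay": 7.4, "az": 1.0}
{"dx": 20.7, "dy": 1.3, "dz": 11.9, "ax": 1.0, "ay": 7.5, "az": 1.1}
```

Call:
send_rows(increments=[{"dx": 14.5,"dy": 6.5,"dz": -18,"ax": 1.1,"ay": 7.4,"az": 1.1,"grip": 60},{"dx": 17,"dy": 6,"dz": -16,"ax": 1.1,"ay": 7.4,"az": 1.1,"grip": 60},{"dx": 19,"dy": 5,"dz": -14,"ax": 1.1,"ay": 7.4,"az": 1.1,"grip": 60},{"dx": 20.5,"dy": 4.5,"dz": -11,"ax": 1.1,"ay": 7.4,"az": 1.1,"grip": 60},{"dx": 22,"dy": 4,"dz": -8.5,"ax": 1.1,"ay": 7.4,"az": 1.1,"grip": 60},{"dx": 23,"dy": 3.5,"dz": -6,"ax": 1.1,"ay": 7.4,"az": 1.1,"grip": 60},{"dx": 23.5,"dy": 3,"dz": -3,"ax": 1.1,"ay": 7.4,"az": 1,"grip": 60},{"dx": 24,"dy": 2.5,"dz": 0,"ax": 1.1,"ay": 7.5,"az": 1.1,"grip": 60}])

```text
time: 8.85
tool_pos: [580.2, 100.0, 299.5]
eef_rot: [0.212, -0.274, 0.687, -0.639]
force: [0.4, 0.1, 0.7]
grip_width: 0.636
```

Call:
send_rows(increments=[{"dx": 23.5,"dy": 2,"dz": 3.5,"ax": 1.1,"ay": 7.4,"az": 1,"grip": 60},{"dx": 23,"dy": 1.5,"dz": 6,"ax": 1.1,"ay": 7.5,"az": 1.1,"grip": 60},{"dx": 22,"dy": 1.5,"dz": 9,"ax": 1.1,"ay": 7.4,"az": 1,"grip": 60},{"dx": 20.5,"dy": 1.5,"dz": 12,"ax": 1,"ay": 7.5,"az": 1.1,"grip": 60}])

```text
time: 9.35
tool_pos: [516.6, 29.3, 295.5]
eef_rot: [-0.061, 0.067, -0.704, 0.704]
force: [0.7, -0.1, 0.3]
grip_width: 0.631
```

Run:
```python
from h import *
st()
t=bot.get_image("top"); cv2.imwrite("pics/t6raw.png",t)
cv2.imwrite("pics/s6.png",np.hstack([crop(t,255,155,64,64,7),crop(bot.get_image("scene"),320,120,80,106.6.__int__(),4.23)[:448]]))
```

```text
9.35 [516.6  29.3 295.5] psi -1.389 al -0.000 [ 0.7 -0.1  0.3] [-0.    0.01 -0.02] 60.0 [-0.05 -0.21  1.84 -0.    1.52  1.34]
```

View pics/s6.png

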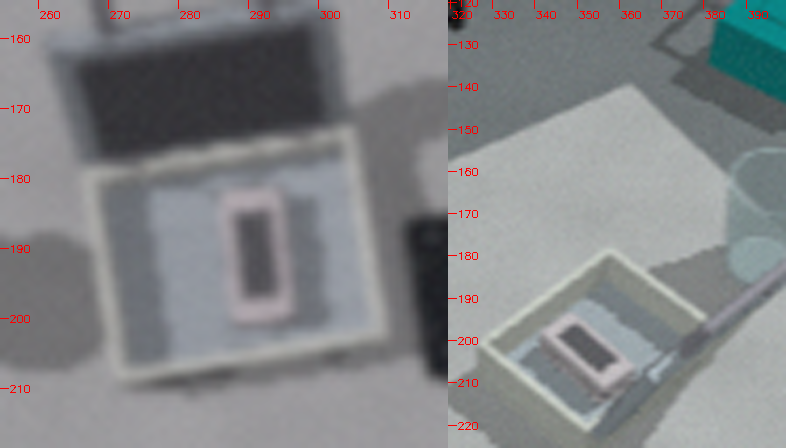

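Run:
```python
from fit import *
f=lambda x,y:(255+x/7-.5,155+y/7-.5)
print("block"); fit([("top",f(85,175),(60,76,45)),("top",f(352,125),(60,-76,45)),("top",f(388,335),(-60,-76,45)),("top",f(112,380),(-60,76,45))],[569,219,.187])
print("cass"); fit([("top",f(220,193),(38,18,38)),("top",f(279,192),(38,-18,38)),("top",f(294,320),(-38,-18,38)),("top",f(233,324),(-38,18,38))],[569,219,.187])
g=lambda x,y:(320+(x-448)/4.23-.5,120+y/4.23-.5)
print("cass scene"); fit([("scene",g(577,310),(-38,18,38)),("scene",g(540,337),(-38,-18,38)),("scene",g(600,385),(38,-18,38)),("scene",g(636,357),(38,18,38))],[569,219,.187])
```

```text
block
[5.70349e+02 2.21683e+02 1.96000e-01]
[-0.4 -0.7 -0.   0.1 -0.1  0.2  0.5  0.4]
cass
[5.69507e+02 2.09738e+02 1.29000e-01]
[-0.3  0.   0.5 -0.8  0.2  0.2 -0.3  0.5]
cass scene
[5.68892e+02 2.07293e+02 1.43000e-01]
[-1.3 -0.6 -0.4 -1.7  1.1  0.5  0.5  1.6]
```

Picture 8: the lid is open on its stop, and the cassette lies inside at top (291,191). The fits from both views agree within about 2.5 mm. Next is the grasp.

```bash
cat >> h.py <<'E'
CAS=(569.2,208.7,0.136)
E
python3 - <<'E'
from h import *
psi=CAS[2]-np.pi/2
plan([((CAS[0],CAS[1],220),psi,0,5),((CAS[0],CAS[1],80),psi,0,3)])
E
```

```text
to [569. 209. 220.] -1.4347963267948964 0
{"dx": -17.2, "dy": 15.0, "dz": -33.3, "ay": 0.6, "az": 0.1}
{"dx": -16.8, "dy": 15.1, "dz": -33.6, "ay": 0.5, "az": 0.1}
{"dx": -16.4, "dy": 15.1, "dz": -33.6, "ay": 0.6, "az": 0.1}
{"dx": -16.1, "dy": 15.1, "dz": -33.9, "ay": 0.5, "az": 0.1}
{"dx": -15.8, "dy": 15.2, "dz": -34.0, "ay": 0.6, "az": 0.1}
to [569. 209.  80.] -1.4347963267948964 0
{"dy": 46.7}
{"dy": 46.6, "dz": 0.1}
{"dy": 46.7}
```

Call:
send_rows(increments=[{"dx": -17,"dy": 15,"dz": -33.5,"ax": 0,"ay": 0.6,"az": 0,"grip": 62},{"dx": -17,"dy": 15,"dz": -33.5,"ax": 0,"ay": 0.5,"az": 0.1,"grip": 62},{"dx": -16.5,"dy": 15,"dz": -33.5,"ax": 0,"ay": 0.6,"az": 0,"grip": 62},{"dx": -16,"dy": 15,"dz": -34,"ax": 0,"ay": 0.5,"az": 0,"grip": 62},{"dx": -16,"dy": 15,"dz": -34,"ax": 0,"ay": 0.6,"az": 0,"grip": 62},{"dx": 0,"dy": 50,"dz": 0,"ax": 0,"ay": 0,"az": 0,"grip": 62},{"dx": 0,"dy": 50,"dz": 0,"ax": 0,"ay": 0,"az": 0,"grip": 62},{"dx": 0,"dy": 40,"dz": 0,"ax": 0,"ay": 0,"az": 0,"grip": 62}])

```text
time: 10.45
tool_pos: [568.9, 210.2, 78.1]
eef_rot: [-0.047, 0.053, -0.705, 0.705]
force: [-0.4, 0.2, -0.3]
grip_width: 0.652
```

Run:
```python
from h import *
st()
psi=CAS[2]-np.pi/2
plan([((CAS[0],CAS[1],17),psi,0,4)])
```

```text
10.45 [568.9 210.2  78.1] psi -1.430 al -0.000 [-0.4  0.2 -0.3] [0.06 0.02 0.02] 62.1 [0.26 0.16 1.86 0.   1.14 1.69]
to [569. 209.  17.] -1.4347963267948964 0
{"dx": -0.2, "dy": 15.3, "dz": 0.4, "ay": 0.1, "az": 0.1}
{"dx": -0.1, "dy": 15.2, "dz": 0.4, "az": 0.1}
{"dx": -0.1, "dy": 15.3, "dz": 0.3, "ay": 0.1, "az": 0.1}
{"dx": -0.1, "dy": 15.3, "dz": 0.4, "az": 0.2}
```

Call:
send_rows(increments=[{"dx": 0,"dy": 20,"dz": 0.5,"ax": 0,"ay": 0,"az": 0,"grip": 62},{"dx": 0,"dy": 20,"dz": 0.5,"ax": 0,"ay": 0,"az": 0,"grip": 62},{"dx": 0,"dy": 14,"dz": 0.5,"ax": 0,"ay": 0,"az": 0,"grip": 62},{"dx": 0,"dy": 7,"dz": 0,"ax": 0,"ay": 0,"az": 0,"grip": 62}])

```text
time: 10.95
tool_pos: [570.7, 208.1, 20.5]
eef_rot: [0.047, -0.05, 0.705, -0.705]
force: [-0.3, 0.0, 0.1]
grip_width: 0.65
```

Call:
send_rows(increments=[{"dx": 0,"dy": 0,"dz": 0,"ax": 0,"ay": 0,"az": 0,"grip": 20},{"dx": 0,"dy": 0,"dz": 0,"ax": 0,"ay": 0,"az": 0,"grip": 20},{"dx": 0,"dy": 0,"dz": 0,"ax": 0,"ay": 0,"az": 0,"grip": 20},{"dx": 0,"dy": 0,"dz": 0,"ax": 0,"ay": 0,"az": 0,"grip": 20}], grip_force=20)

```text
time: 11.45
tool_pos: [570.9, 208.3, 21.5]
eef_rot: [0.047, -0.05, 0.706, -0.705]
force: [0.4, -0.4, 2.2]
grip_width: 0.377
```

Run:
```python
from h import *
st()
```

```text
11.45 [570.9 208.3  21.5] psi -1.433 al -0.000 [ 0.4 -0.4  2.2] [ 0.05  0.02 -0.05] 35.8 [0.26 0.23 1.88 0.   1.04 1.69]
```

Call:
send_rows(increments=[{"dx": 0,"dy": -5,"dz": 0,"ax": 0,"ay": 0,"az": 0,"grip": 20},{"dx": 0,"dy": -15,"dz": 0,"ax": 0,"ay": 0,"az": 0,"grip": 20},{"dx": 0,"dy": -30,"dz": 0,"ax": 0,"ay": 0,"az": 0,"grip": 20},{"dx": 0,"dy": -45,"dz": 0,"ax": 0,"ay": 0,"az": 0,"grip": 20},{"dx": 0,"dy": -50,"dz": 0,"ax": 0,"ay": 0,"az": 0,"grip": 20},{"dx": 0,"dy": -50,"dz": 0,"ax": 0,"ay": 0,"az": 0,"grip": 20},{"dx": 0,"dy": -10,"dz": 0,"ax": 0,"ay": 0,"az": 0,"grip": 20}])

```text
time: 12.32
tool_pos: [573.5, 208.8, 231.8]
eef_rot: [0.05, -0.047, 0.706, -0.705]
force: [0.5, -0.3, -2.3]
grip_width: 0.378
```

Run:
```python
from h import *
st()
psi=BIN[2]-np.pi/2
p=w(BIN,(-6,0,220))
plan([(p,psi,0,12)])
```

```text
12.32 [573.5 208.8 231.8] psi -1.433 al -0.001 [ 0.5 -0.3 -2.3] [ 0.03  0.04 -0.03] 35.9 [0.26 0.02 1.73 0.   1.39 1.69]
to [ 514. -205.  220.] -1.5187963267948965 0
{"dx": 9.6, "dy": 0.9, "dz": 33.5, "ay": 0.4}
{"dx": 9.4, "dy": 0.9, "dz": 33.6, "ay": 0.4}
{"dx": 9.2, "dy": 0.9, "dz": 33.6, "ay": 0.4}
{"dx": 8.9, "dy": 0.9, "dz": 33.7, "ay": 0.4}
{"dx": 8.7, "dy": 0.9, "dz": 33.8, "ay": 0.4}
{"dx": 8.4, "dy": 0.8, "dz": 33.8, "ay": 0.4}
{"dx": 8.2, "dy": 0.9, "dz": 33.9, "ay": 0.4}
{"dx": 8.0, "dy": 0.9, "dz": 33.9, "ay": 0.4}
{"dx": 7.8, "dy": 0.9, "dz": 34.0, "ay": 0.4, "az": -0.1}
{"dx": 7.5, "dy": 0.9, "dz": 34.1, "ay": 0.4}
{"dx": 7.2, "dy": 0.9, "dz": 34.1, "ay": 0.5, "az": -0.1}
{"dx": 7.0, "dy": 0.9, "dz": 34.1, "ax": 0.1, "ay": 0.4}
```

Call:
send_rows(increments=[{"dx": 9.5,"dy": 1,"dz": 33.5,"ax": 0,"ay": 0.4,"az": 0,"grip": 20},{"dx": 9.5,"dy": 1,"dz": 33.5,"ax": 0,"ay": 0.4,"az": 0,"grip": 20},{"dx": 9,"dy": 1,"dz": 33.5,"ax": 0,"ay": 0.4,"az": 0,"grip": 20},{"dx": 9,"dy": 1,"dz": 33.5,"ax": 0,"ay": 0.4,"az": 0,"grip": 20},{"dx": 8.5,"dy": 1,"dz": 34,"ax": 0,"ay": 0.4,"az": 0,"grip": 20},{"dx": 8.5,"dy": 1,"dz": 34,"ax": 0,"ay": 0.4,"az": 0,"grip": 20},{"dx": 8,"dy": 1,"dz": 34,"ax": 0,"ay": 0.4,"az": 0,"grip": 20},{"dx": 8,"dy": 1,"dz": 34,"ax": 0,"ay": 0.4,"az": 0,"grip": 20}])

```text
time: 13.32
tool_pos: [530.9, -68.9, 216.2]
eef_rot: [0.026, -0.031, 0.707, -0.706]
force: [0.6, -0.6, -1.9]
grip_width: 0.376
```

Call:
send_rows(increments=[{"dx": 8,"dy": 1,"dz": 34,"ax": 0,"ay": 0.4,"az": 0,"grip": 20},{"dx": 7.5,"dy": 1,"dz": 34,"ax": 0,"ay": 0.4,"az": 0,"grip": 20},{"dx": 7,"dy": 1,"dz": 34,"ax": 0,"ay": 0.4,"az": 0,"grip": 20},{"dx": 7,"dy": 1,"dz": 34,"ax": 0,"ay": 0.4,"az": 0,"grip": 20},{"dx": 0,"dy": 20,"dz": 0,"ax": 0,"ay": 0,"az": 0,"grip": 20},{"dx": 0,"dy": 40,"dz": 0,"ax": 0,"ay": 0,"az": 0,"grip": 20},{"dx": 0,"dy": 20,"dz": 0,"ax": 0,"ay": 0,"az": 0,"grip": 20}])

```text
time: 14.2
tool_pos: [509.7, -204.0, 129.7]
eef_rot: [0.015, -0.023, 0.708, -0.706]
force: [0.0, -0.1, -2.1]
grip_width: 0.376
```

Run:
```python
from h import *
st()
psi=BIN[2]-np.pi/2
plan([(w(BIN,(-6,0,115)),psi,0,3)])
cv2.imwrite("pics/s7.png",crop(bot.get_image("scene"),180,150,120,140,4.2))
```

```text
14.2 [ 509.7 -204.   129.7] psi -1.516 al -0.003 [ 0.  -0.1 -2.1] [ 0.04  0.04 -0.01] 35.8 [-0.48 -0.02  1.95 -0.    1.23  1.04]
to [ 514. -205.  115.] -1.5187963267948965 0
{"dx": -1.5, "dy": 4.9, "dz": 0.5, "ax": 0.1, "az": 0.2}
{"dx": -1.6, "dy": 4.8, "dz": 0.6, "ay": 0.1, "az": 0.2}
{"dx": -1.5, "dy": 4.9, "dz": 0.5, "ax": 0.1, "az": 0.2}
```

View pics/s7.png

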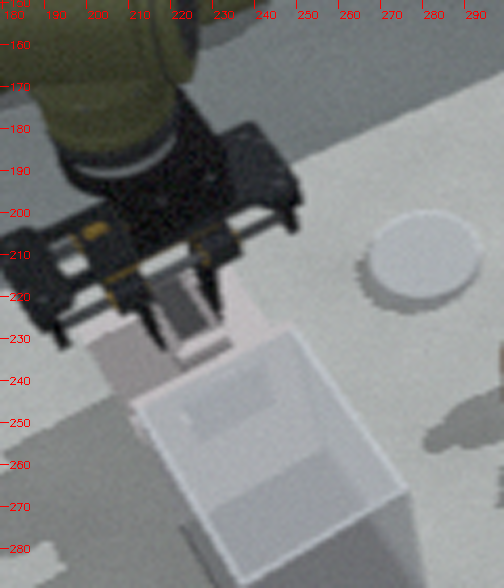

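Picture 9: the cassette hangs squarely over the shelf, in line with and clear of the opening. Next I lower it until it touches.

Call:
send_rows(increments=[{"dx": 0,"dy": 6,"dz": 0.5,"ax": 0,"ay": 0,"az": 0.2,"grip": 20},{"dx": 0,"dy": 5,"dz": 0.5,"ax": 0,"ay": 0,"az": 0,"grip": 20},{"dx": 0,"dy": 3,"dz": 0,"ax": 0,"ay": 0,"az": 0,"grip": 20},{"dx": 0,"dy": 2,"dz": 0,"ax": 0,"ay": 0,"az": 0,"grip": 20},{"dx": 0,"dy": 0,"dz": 0,"ax": 0,"ay": 0,"az": 0,"grip": 20}])

```text
time: 14.88
tool_pos: [512.1, -206.9, 118.3]
eef_rot: [-0.019, 0.019, -0.707, 0.707]
force: [-0.8, 0.6, -2.5]
grip_width: 0.381
```

Call:
send_rows(increments=[{"dx": 0,"dy": 1.5,"dz": 0,"ax": 0,"ay": 0,"az": 0,"grip": 20},{"dx": 0,"dy": 0,"dz": 0,"ax": 0,"ay": 0,"az": 0,"grip": 20}])

```text
time: 15.12
tool_pos: [512.0, -206.8, 116.5]
eef_rot: [-0.018, 0.02, -0.707, 0.707]
force: [-0.4, -0.6, -1.8]
grip_width: 0.377
```

Call:
send_rows(increments=[{"dx": 0,"dy": 2,"dz": 0,"ax": 0,"ay": 0,"az": 0,"grip": 20},{"dx": 0,"dy": 1.5,"dz": 0,"ax": 0,"ay": 0,"az": 0,"grip": 20},{"dx": 0,"dy": 0,"dz": 0,"ax": 0,"ay": 0,"az": 0,"grip": 20}])

```text
time: 15.5
tool_pos: [511.9, -206.7, 112.8]
eef_rot: [0.018, -0.02, 0.707, -0.707]
force: [0.0, -0.0, -1.9]
grip_width: 0.377
```

Call:
send_rows(increments=[{"dx": 0,"dy": 1.5,"dz": 0,"ax": 0,"ay": 0,"az": 0,"grip": 20},{"dx": 0,"dy": 0,"dz": 0,"ax": 0,"ay": 0,"az": 0,"grip": 20}])

```text
time: 15.75
tool_pos: [511.9, -206.8, 111.4]
eef_rot: [-0.018, 0.02, -0.707, 0.707]
force: [-0.3, -0.5, -1.4]
grip_width: 0.377
```

Call:
send_rows(increments=[{"dx": 0,"dy": 1.5,"dz": 0,"ax": 0,"ay": 0,"az": 0,"grip": 20},{"dx": 0,"dy": 0,"dz": 0,"ax": 0,"ay": 0,"az": 0,"grip": 20}])

```text
time: 16.0
tool_pos: [511.9, -206.7, 109.9]
eef_rot: [-0.018, 0.02, -0.707, 0.707]
force: [0.4, 0.6, -1.0]
grip_width: 0.376
```

Call:
send_rows(increments=[{"dx": 0,"dy": 1,"dz": 0,"ax": 0,"ay": 0,"az": 0,"grip": 20},{"dx": 0,"dy": 0,"dz": 0,"ax": 0,"ay": 0,"az": 0,"grip": 20}])

```text
time: 16.25
tool_pos: [512.1, -206.9, 109.5]
eef_rot: [-0.019, 0.019, -0.707, 0.707]
force: [-0.8, 0.8, 1.1]
grip_width: 0.378
```

Call:
send_rows(increments=[{"dx": 0,"dy": 0.8,"dz": 0,"ax": 0,"ay": 0,"az": 0,"grip": 20},{"dx": 0,"dy": 0,"dz": 0,"ax": 0,"ay": 0,"az": 0,"grip": 20}])

```text
time: 16.5
tool_pos: [512.1, -206.9, 109.4]
eef_rot: [-0.018, 0.02, -0.707, 0.707]
force: [-3.4, 2.3, 5.1]
grip_width: 0.374
```

Call:
send_rows(increments=[{"dx": 0,"dy": 0,"dz": 0,"ax": 0,"ay": 0,"az": 0,"grip": 62},{"dx": 0,"dy": 0,"dz": 0,"ax": 0,"ay": 0,"az": 0,"grip": 62},{"dx": 0,"dy": 0,"dz": 0,"ax": 0,"ay": 0,"az": 0,"grip": 62},{"dx": 0,"dy": -20,"dz": 0,"ax": 0,"ay": 0,"az": 0,"grip": 62},{"dx": 0,"dy": -40,"dz": 0,"ax": 0,"ay": 0,"az": 0,"grip": 62},{"dx": 0,"dy": 0,"dz": 0,"ax": 0,"ay": 0,"az": 0,"grip": 0}])

```text
time: 17.25
tool_pos: [514.9, -208.2, 174.0]
eef_rot: [-0.021, 0.017, -0.705, 0.709]
force: [-0.8, -0.6, 0.1]
grip_width: 0.593
```

Run:
```python
from h import *
st()
psi=BIN[2]-np.pi/2
plan([(w(BIN,(-85,0,165)),psi,0,4),(w(BIN,(-85,0,108)),psi,0,3)])
```

```text
17.25 [ 514.9 -208.2  174. ] psi -1.517 al 0.005 [-0.8 -0.6  0.1] [ 0.05  0.08 -0.02] 56.4 [-0.48 -0.06  1.91 -0.    1.29  1.04]
to [ 435. -209.  165.] -1.5187963267948965 0
{"dx": 19.9, "dy": 2.1, "dz": -0.8, "ax": -0.1, "az": -0.1}
{"dx": 19.8, "dy": 2.1, "dz": -0.8, "ax": -0.1, "az": -0.1}
{"dx": 19.9, "dy": 2.2, "dz": -0.7, "ay": 0.1, "az": -0.1}
{"dx": 19.9, "dy": 2.2, "dz": -0.8, "ax": -0.1, "az": -0.1}
to [ 435. -209.  108.] -1.5187963267948965 0
{"dy": 19.0}
{"dy": 19.0}
{"dy": 19.0, "dz": 0.1}
```

Call:
send_rows(increments=[{"dx": 20,"dy": 2,"dz": -1,"ax": 0,"ay": 0,"az": 0,"grip": 0},{"dx": 20,"dy": 2,"dz": -1,"ax": 0,"ay": 0,"az": 0,"grip": 0},{"dx": 20,"dy": 2,"dz": -0.5,"ax": 0,"ay": 0,"az": 0,"grip": 0},{"dx": 20,"dy": 2,"dz": -0.5,"ax": 0,"ay": 0,"az": 0,"grip": 0},{"dx": 0,"dy": 20,"dz": 0,"ax": 0,"ay": 0,"az": 0,"grip": 0},{"dx": 0,"dy": 20,"dz": 0,"ax": 0,"ay": 0,"az": 0,"grip": 0},{"dx": 0,"dy": 16,"dz": 0,"ax": 0,"ay": 0,"az": 0,"grip": 0},{"dx": 0,"dy": 0,"dz": 0,"ax": 0,"ay": 0,"az": 0,"grip": 0}])

```text
time: 18.25
tool_pos: [431.0, -207.5, 102.8]
eef_rot: [0.018, -0.021, 0.707, -0.706]
force: [0.1, -0.2, 0.3]
grip_width: 0.006
```

Run:
```python
from h import *
st()
psi=BIN[2]-np.pi/2
plan([(w(BIN,(-62,0,108)),psi,0,2),(w(BIN,(37,0,108)),psi,0,14)])
cv2.imwrite("pics/s8.png",np.hstack([crop(bot.get_image("scene"),185,170,100,130,4.2),crop(bot.get_image("top"),375,140,60,91,6)]))
```

```text
18.25 [ 431.  -207.5  102.8] psi -1.517 al -0.002 [ 0.1 -0.2  0.3] [ 0.   -0.01  0.02] 0.5 [-0.56 -0.16  2.13 -0.    1.18  0.96]
to [ 458. -208.  108.] -1.5187963267948965 0
{"dx": -13.7, "dy": -2.7, "dz": 1.1, "ay": 0.1, "az": 0.1}
{"dx": -13.6, "dy": -2.6, "dz": 1.1, "ax": 0.1, "az": 0.1}
to [ 557. -203.  108.] -1.5187963267948965 0
{"dx": -7.1}
{"dx": -7.0}
{"dx": -7.1}
{"dx": -7.1}
{"dx": -7.1}
{"dx": -7.0}
{"dx": -7.1}
{"dx": -7.1}
{"dx": -7.1, "dy": -0.1}
{"dx": -7.0}
{"dx": -7.1}
{"dx": -7.1}
{"dx": -7.0}
{"dx": -7.1}
```

View pics/s8.png

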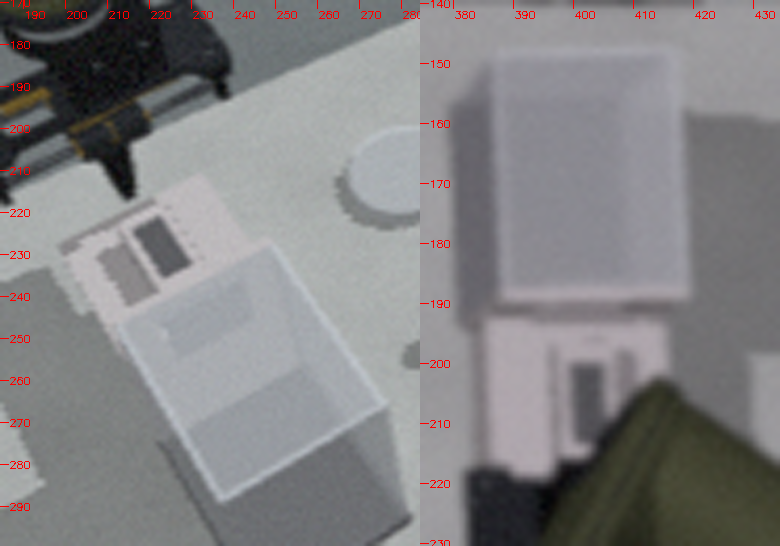

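Run:
```python
from h import *
for n,u,v in (("top",402.7,206.3),("scene",185+162/4.2-.5,170+247/4.2-.5)):
    p=px2w(n,u,v,126); d=p-w(BIN,(0,0,126)); c,s=np.cos(BIN[2]),np.sin(BIN[2]); print(p.round(1),"bin",round(c*d[0]+s*d[1],1),round(-s*d[0]+c*d[1],1))
```

```text
[ 513.5 -206.   126. ] bin -6.8 -0.7
[ 510.5 -208.2  126. ] bin -10.0 -2.7
```

Picture 10: the cassette lies flat on the shelf and straight (bin x ≈ -9, y ≈ -1.5 mm), with the closed fingers behind it. Next I push.

Call:
send_rows(increments=[{"dx": 0,"dy": -5,"dz": 0.5,"ax": 0,"ay": 0,"az": 0,"grip": 0},{"dx": -14,"dy": 0,"dz": 1,"ax": 0,"ay": 0,"az": 0,"grip": 0},{"dx": -12,"dy": 0,"dz": 0.5,"ax": 0,"ay": 0,"az": 0,"grip": 0},{"dx": -7,"dy": 0,"dz": 0,"ax": 0,"ay": 0,"az": 0,"grip": 0},{"dx": -7,"dy": 0,"dz": 0,"ax": 0,"ay": 0,"az": 0,"grip": 0},{"dx": -7,"dy": 0,"dz": 0,"ax": 0,"ay": 0,"az": 0,"grip": 0},{"dx": -7,"dy": 0,"dz": 0,"ax": 0,"ay": 0,"az": 0,"grip": 0}])

```text
time: 19.23
tool_pos: [486.3, -207.1, 109.2]
eef_rot: [-0.018, 0.02, -0.707, 0.707]
force: [-2.2, 0.6, 2.7]
grip_width: 0.006
```

Run:
```python
from h import *
st()
plan([(w(BIN,(37,-1,108)),BIN[2]-np.pi/2,0,10)])
```

```text
19.23 [ 486.3 -207.1  109.2] psi -1.517 al 0.000 [-2.2  0.6  2.7] [ 0.03  0.42 -0.02] 0.5 [-0.5  -0.05  2.02 -0.    1.18  1.01]
to [ 557. -204.  108.] -1.5187963267948965 0
{"dx": -7.1, "dy": 0.1, "dz": 0.1}
{"dx": -7.1, "dy": 0.1}
{"dx": -7.1, "dy": 0.1, "dz": 0.1}
{"dx": -7.1, "dy": 0.1, "dz": 0.1}
{"dx": -7.1, "dy": 0.1, "dz": 0.1}
{"dx": -7.1, "dy": 0.2}
{"dx": -7.1, "dy": 0.1, "dz": 0.1}
{"dx": -7.1, "dy": 0.1, "dz": 0.1}
{"dx": -7.1, "dy": 0.1, "dz": 0.1, "az": 0.1}
{"dx": -7.2, "dy": 0.1, "ay": 0.1}
```

Call:
send_rows(increments=[{"dx": -7,"dy": 0,"dz": 0,"ax": 0,"ay": 0,"az": 0,"grip": 0},{"dx": -7,"dy": 0,"dz": 0,"ax": 0,"ay": 0,"az": 0,"grip": 0},{"dx": -7,"dy": 0,"dz": 0,"ax": 0,"ay": 0,"az": 0,"grip": 0},{"dx": -7,"dy": 0,"dz": 0,"ax": 0,"ay": 0,"az": 0,"grip": 0},{"dx": -7,"dy": 0,"dz": 0,"ax": 0,"ay": 0,"az": 0,"grip": 0}])

```text
time: 19.85
tool_pos: [521.3, -205.3, 109.2]
eef_rot: [-0.018, 0.02, -0.707, 0.707]
force: [-3.5, -0.0, 2.6]
grip_width: 0.004
```

Call:
send_rows(increments=[{"dx": -8,"dy": 0,"dz": 0,"ax": 0,"ay": 0,"az": 0,"grip": 0},{"dx": -8,"dy": 0,"dz": 0,"ax": 0,"ay": 0,"az": 0,"grip": 0},{"dx": -8,"dy": 0,"dz": 0,"ax": 0,"ay": 0,"az": 0,"grip": 0},{"dx": -8,"dy": 0,"dz": 0,"ax": 0,"ay": 0,"az": 0,"grip": 0},{"dx": 0,"dy": 0,"dz": 0,"ax": 0,"ay": 0,"az": 0,"grip": 0}])

```text
time: 20.48
tool_pos: [553.9, -203.4, 109.0]
eef_rot: [-0.019, 0.019, -0.707, 0.707]
force: [-0.3, -0.8, -0.1]
grip_width: 0.007
```

Run:
```python
from h import *
st()
cv2.imwrite("pics/s9.png",crop(bot.get_image("scene"),185,170,110,130,4.5))
```

```text
20.48 [ 553.9 -203.4  109. ] psi -1.517 al 0.000 [-0.3 -0.8 -0.1] [-0.02  0.02 -0.  ] 0.7 [-0.44  0.08  1.88 -0.    1.18  1.07]
```

View pics/s9.png

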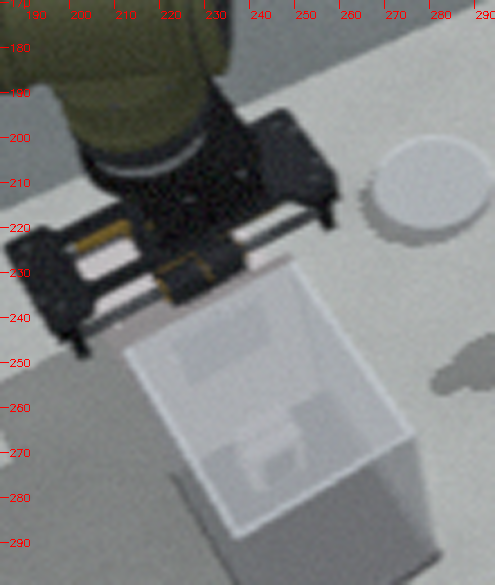

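Picture 11: the cassette has dropped into the bin (seen at 243,266) and the flap looks shut (235,245). Now I back off, lift clear and take a last look.

Call:
send_rows(increments=[{"dx": 20,"dy": 0,"dz": 0,"ax": 0,"ay": 0,"az": 0,"grip": 0},{"dx": 40,"dy": 0,"dz": 0,"ax": 0,"ay": 0,"az": 0,"grip": 0},{"dx": 40,"dy": -20,"dz": 0,"ax": 0,"ay": 0,"az": 0,"grip": 0},{"dx": 40,"dy": -50,"dz": 0,"ax": 0,"ay": 0,"az": 0,"grip": 0},{"dx": 30,"dy": -50,"dz": 0,"ax": 0,"ay": 0,"az": 0,"grip": 0},{"dx": 0,"dy": -50,"dz": 0,"ax": 0,"ay": 0,"az": 0,"grip": 0},{"dx": 0,"dy": 0,"dz": 0,"ax": 0,"ay": 0,"az": 0,"grip": 0},{"dx": 0,"dy": 0,"dz": 0,"ax": 0,"ay": 0,"az": 0,"grip": 0}])

```text
time: 21.52
tool_pos: [384.1, -212.5, 277.4]
eef_rot: [0.018, -0.02, 0.707, -0.707]
force: [0.9, 0.6, -0.4]
grip_width: 0.005
```

Run:
```python
from h import *
st()
cv2.imwrite("pics/s10.png",crop(bot.get_image("scene"),190,135,200,150,4,20))
```

```text
21.52 [ 384.1 -212.5  277.4] psi -1.517 al -0.000 [ 0.9  0.6 -0.4] [ 0.05  0.05 -0.01] 0.5 [-0.63 -0.4   2.01 -0.    1.53  0.89]
```

View pics/s10.png

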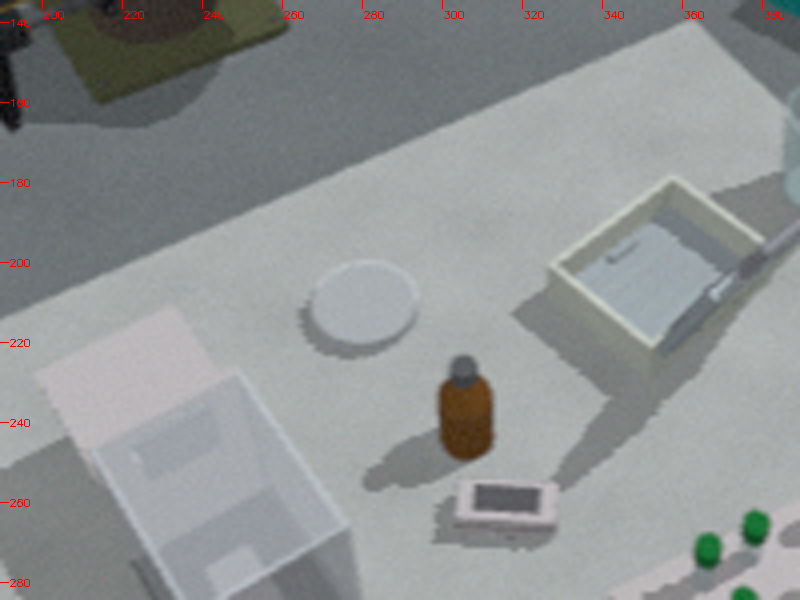

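Picture 12: the block is empty with its lid leaning open, the shelf is empty and the cassette is inside the bin. The flap looks just as it did at the start, and the vial, dish and spare haven't moved. I'm handing in.

```bash
python3 -c "
from workcell import bot
print(bot.sign_off())"
```

```text
the job is handed in; nothing more can be done
None
```

The job is done and handed in at about 21.6 s on the robot's clock, well inside the 72 s limit. I swung the lid past upright onto its stop, where it stayed by itself. Then I lifted out the cassette, laid it on the loading shelf and pushed it through the flap into the bin.

**Last checks:**
- **Block and bin:** the final picture shows the block empty with its lid leaning open, the shelf empty and the cassette inside the bin. The flap looks as it did at the start, but I judged that by eye because its angle isn't reported.
- **Other things on the bench:** the vial, dish and spare stand where they were. The pot and the whole beaker were outside the last crop, so I did not recheck them. The arm passed over the pot's side of the bench only at the start, well above it, and never came near the beaker.
- **Forces:** in the readings I took, every component of the wrist force stayed under 6 N. The arm was clear of everything at hand-in.

**What disagreed:**
- My first two move calls were refused because each row needs all seven values; the arm did not move.
- The TCP height came out about 4 mm above target at the grasp. The grip was still sound, at 35.8 mm wide on the 36 mm cassette.

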